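Clip the ring-ended scraper onto the snap hook in the bench vise

TASK

Clip the scraper that has the large ring at the end of its handle onto the snap hook held in the bench vise: push its ring down over the hook's tip and against the sprung gate until it passes inside and the gate snaps shut behind it. Then let go, so that the scraper hangs freely from the hook; it may swing.

Things in the scene. Friction and masses are not known exactly. Their poses are not given: they have to be found in the camera images.
- scraper: Hand scraper to hang, lying flat. Black handle 70 long (x), 18 wide, 16 mm high; origin: centre of its underside, z up. At +x a flat wire ring (the eye): centre x = 62, z = 8, inner diameter 40, outer 52, wire 6 mm. Thin blade to x = -61 mm. 56 to 91 g. Two tools with the same handle lie near: one has a small eye (10 mm hole, too small for the hook), one a solid ball end.
- eye_bar (a point): Middle of the wire on the outermost side of the scraper's ring, at x = 85, y = 0, z = 8 mm in the scraper's frame (same axes). This part of the ring goes into the hook.
- hook_seat (a point): Where the ring's wire centre rests in the snap hook's bowl, 167 mm above the table, fixed. Hook: U of 8 mm bar in this x-z plane, mouth up (z), 34 mm clear; its underside 11 mm below. Free tip leg at x = -21, ends 52 mm above; shank at x = +21, rises 78 mm, then turns to +y into the vise, whose head spans y = 54 to 138, x = -10 to 80, top 107 mm above. Free space below and on the -x side.
- gate (a joint): Brass sprung gate, 35 mm long, 8 wide, across the mouth: hinged on the shank 55 mm above the seat, free end at the tip 43 mm above it. rad, 0 = shut, to 1.15 as it is pushed down and in; cannot open outwards. About 0.4 N at its end starts it, 1.2 N opens it fully. A wire lowered midway between tip and shank is past it 20 mm above the seat; it then snaps shut above the wire.
There are look-alikes about, which are no part of the job. Leave any orange or purple look-alike of the scraper alone.

How it is judged:
On the way:
1. the ring's outer wire, coming from above, pushes the gate open (value of joint gate above 0.3 rad and distance between eye_bar and hook_seat below 0.06 m), for 0.02 s.
At the end, for the whole second after the job is handed in: The ring's outer wire lies inside the hook (within 20 mm of the seat point) and the gate is shut (below 0.12 rad), with the scraper let go; it may still swing (distance between eye_bar and hook_seat below 0.02 m and value of joint gate below 0.12 rad); the robot touches nothing.
It also fails if it takes over 43 s, if anything falls off the work surface, if the arm or the gripper's body presses on something with over 40 N, if the wrist force passes 120 N, or if a joint passes its speed limit or range.

ROBOT

A 6-joint arm with a two-finger parallel gripper is mounted at the origin on the work surface. World frame = base frame: x ahead of the robot, y to its left, z up, the work surface at z = 0. Lengths are in m, angles in rad, forces in N, time in s.
With the tool pointing down it reaches from about 0.3 to 0.775 m from the base axis. Payload 14.6 kg.
Tool frame: the origin (TCP) lies between the finger pads; the fingertips stand 8 mm ahead of it and the grasp point (between the pads) lies 11 mm behind it; x points along the fingers, y is the direction in which the jaws open and shut, and the axes are right-handed (so a half turn about x gives the same grasp; the last joint's range is limited). The gripper opens to 94 mm and grips with 3 to 60 N. Pads are 16 mm wide; open, the fingers measure 119 mm over their backs; the gripper's body (75 mm by 177 mm) begins 78 mm behind the grasp point.
Start: joints at [-1.226, 0.3, 1.521, -0, 1.321, -0.067], TCP at [0.22, -0.504, 0.213] pointing down, gripper open.
Joint ranges: [-3.03, 3.03], [-0.79, 2.21], [0.23, 2.52], [-1.04, 4.18], [0, 3.07], [-2.55, 2.55]. Speed limits (rad/s): [2.22, 2.22, 2.57, 3.14, 3.14, 3.14].

INTERFACE

Orientations are given as [roll, pitch, yaw] about the fixed x, y, z axes, in that order (R = Rz(yaw) Ry(pitch) Rx(roll)).
In Python, from station import ctrl gives the robot as it stands.
- The arm moves only by the shell command python3 -m creep 'ROWS' [FORCE]. ROWS is a JSON object of lists of equal length, an entry for each row: "hand": the closure, from -1 (fully open) to 1 (shut); "slide": the shift along the tool's x, y, z in m, a list of three; "spin": the turn about the tool's x in degrees. A call has 1 to 12 rows; each row is the pose to reach, as a shift and turn from the pose commanded when the call began, along the tool's axes at that moment; what a row does not reach only later rows make up. A row lasts 1/12 s, in which the tool goes at most 41.7 mm and 7.16 degrees, less where a joint would pass 70% of its speed; a pose out of reach is approached as far as the arm can. A call with a gripper value outside its range is refused whole. The fingers move at their own pace and stop on an object; FORCE is the grip in N (left out, the last holds). Time passes only in rows, so rows that repeat a pose let the fingers close. It gives the time, the measured TCP pose, the force and the opening at its end, in the units of the state.
- ctrl.get_obs(): the state, without advancing time (a new reading comes with each control period).
- ctrl.camera(name): name is "scene" or "top"; returns the picture (420x560x3 uint8, red, green, blue); there is no depth.
- ctrl.calibration(name): a dict with "K" (3x3 intrinsics, pixels), "k1" (the pictures are not rectified: a ray, as slopes to the right and down, at radius r is drawn at 1 + k1 r^2 times it, then the intrinsics apply), "R" (3x3) and "t" (3): a world point X has camera coordinates R X + t. Camera axes: x right, y down, z forward; pixel columns grow to the right and rows downward; lengths in m; the calibration is good to about 2 mm. A picture is of the moment at which its call begins. calibration takes no time and is no camera call.
- ctrl.hand_in(): hands the job in, once; it reports no verdict.
The state is a dict: "time_s": time; "qpos": joint angles; "joint_vel": joint speeds; "tau": joint torques, N m; "ee_pos": TCP position; "eef_rot": TCP orientation; "force": force on the tool from outside, world axes, zero at the start; "moment": the same for the moment, N m; "grip_width": finger opening in m.
Only numpy, scipy, OpenCV 4.12 (cv2) and the standard library are available. Lean on these libraries where they do the work, as an engineer would, in place of code of your own. Each camera call takes 0.05 s, during which the arm holds its last target.

## Working session

There is one attempt and no reset: what is moved stays moved. The work goes in short steps, Python scripts to look and compute and a shell command to move; the robot and the scene stay as the last step left them, time stands still between calls to the robot, and variables do not carry over. Pictures are saved under pics/ and viewed, and the job is handed in when it is done.

```bash
mkdir -p pics; ls; python3 - <<'E'
from station import ctrl
import cv2
for n in ("scene","top"):
    im=ctrl.camera(n); cv2.imwrite(f"pics/{n}0.png",im[:,:,::-1])
    c=ctrl.calibration(n); print(n,c)
print(ctrl.get_obs())
E
```

```text
pics
scene {'K': array([[417.97068007,   0.        , 282.48778027],
       [  0.        , 417.97068007, 207.15517979],
       [  0.        ,   0.        ,   1.        ]]), 'k1': -0.041759804324730705, 'R': array([[ 0.61878933,  0.78551946, -0.00767706],
       [ 0.55721723, -0.44579199, -0.70055582],
       [-0.5537226 ,  0.42921868, -0.71355631]]), 't': array([-0.27915288, -0.22755353,  1.16640403])}
top {'K': array([[499.96362948,   0.        , 277.74803549],
       [  0.        , 499.96362948, 211.19483175],
       [  0.        ,   0.        ,   1.        ]]), 'k1': 0.014478010946519874, 'R': array([[-0.01781997, -0.99965777, -0.01915202],
       [-0.99407111,  0.01976881, -0.1069197 ],
       [ 0.10726172,  0.01713316, -0.99408318]]), 't': array([-0.03777669,  0.55159119,  1.12373083])}
{'time_s': 0.1, 'qpos': array([-1.22559336e+00,  3.00410235e-01,  1.52153084e+00,  1.37464602e-05,
        1.32069531e+00, -6.66149591e-02]), 'joint_vel': array([ 0.00119023, -0.00078953, -0.0012245 ,  0.00062724, -0.00080534,
        0.00049888]), 'tau': array([ 8.91763120e-04, -5.32646120e+01, -3.53284550e+01,  7.09935394e-02,
        2.34411901e-02, -4.72169154e-05]), 'ee_pos': array([ 0.22006633, -0.50380206,  0.21294096]), 'eef_rot': array([-1.65016789,  1.56975251,  1.90323929]), 'force': array([-0.04309878, -0.02338205,  0.2076251 ]), 'moment': array([-0.02491681,  0.02260254, -0.00811381]), 'grip_width': 0.09378437510613376}
```

View pics/scene0.png

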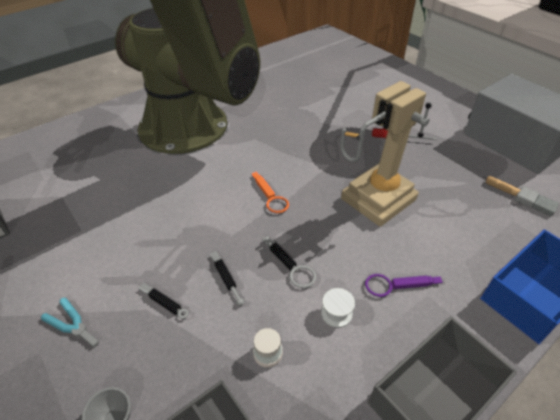

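View pics/top0.png

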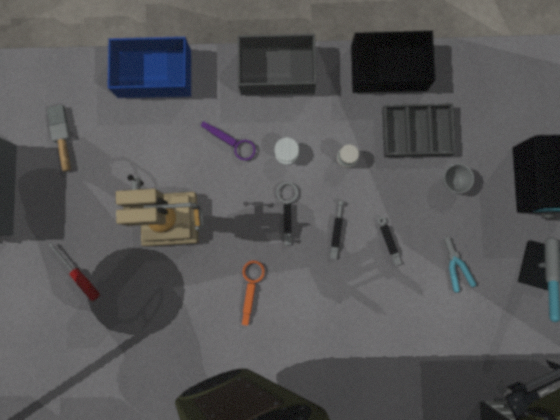

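The target is the scraper with the grey ring: ring near (302,278) in scene and (287,190) in top. Next I zoom in on the tool and the hook.

```bash
python3 - <<'E'
import cv2,numpy as np
s=cv2.imread("pics/scene0.png");t=cv2.imread("pics/top0.png")
a=cv2.resize(s[70:220,320:450],None,fx=4,fy=4,interpolation=cv2.INTER_CUBIC)
cv2.imwrite("pics/a.png",cv2.convertScaleAbs(a,alpha=1.3))
b=cv2.resize(t[165:265,100:320],None,fx=3.6,fy=3.6,interpolation=cv2.INTER_CUBIC)
cv2.imwrite("pics/b.png",cv2.convertScaleAbs(b,alpha=1.6))
c=cv2.resize(s[220:310,240:350],None,fx=5,fy=5,interpolation=cv2.INTER_CUBIC)
cv2.imwrite("pics/c.png",cv2.convertScaleAbs(c,alpha=1.3))
E
```

```text
(no output)
```

View pics/a.png

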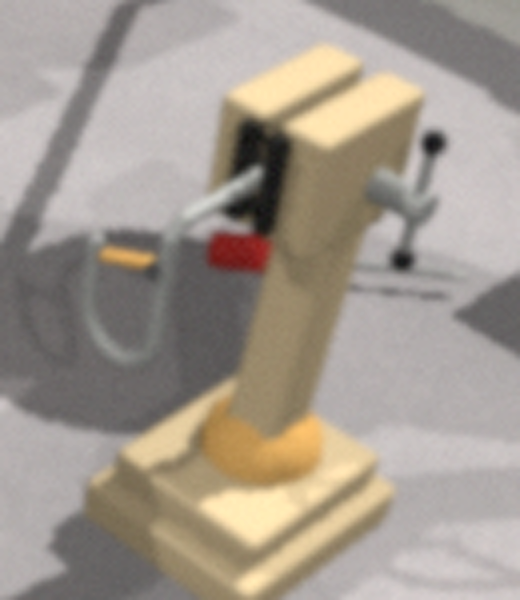

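View pics/b.png

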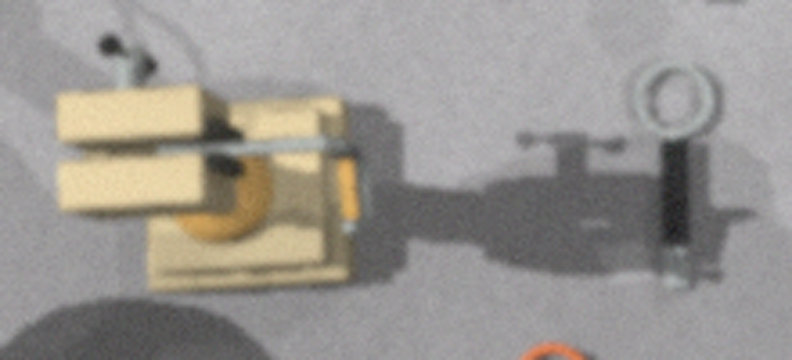

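View pics/c.png

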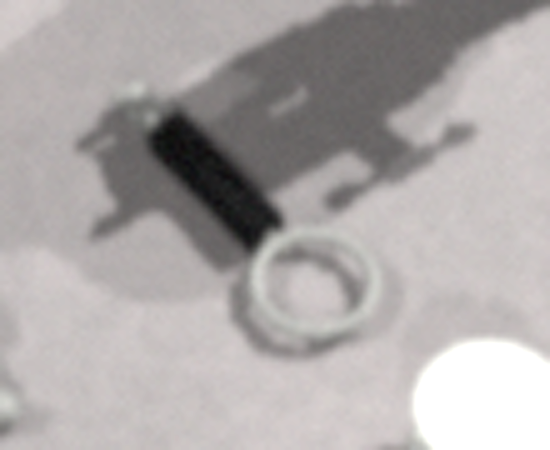

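```bash
cat > h.py <<'E'
import numpy as np,cv2
from station import ctrl
C={n:ctrl.calibration(n) for n in("scene","top")}
def ray(n,u):
    c=C[n];K=c["K"];d=np.array([(u[0]-K[0,2])/K[0,0],(u[1]-K[1,2])/K[1,1]])
    x=d.copy()
    for _ in range(20): x=d/(1+c["k1"]*(x@x))
    return -c["R"].T@c["t"], c["R"].T@np.array([x[0],x[1],1])
def plane(n,u,z):
    o,d=ray(n,u);return o+d*(z-o[2])/d[2]
def tri(us,ut):
    (o1,d1),(o2,d2)=ray("scene",us),ray("top",ut)
    d1/=np.linalg.norm(d1);d2/=np.linalg.norm(d2)
    s=np.linalg.lstsq(np.c_[d1,-d2],o2-o1,rcond=None)[0]
    a,b=o1+s[0]*d1,o2+s[1]*d2
    return (a+b)/2,np.linalg.norm(a-b)
def proj(n,X):
    c=C[n];p=c["R"]@X+c["t"];x=p[:2]/p[2];x=x*(1+c["k1"]*(x@x));return c["K"][:2,:2]@x+c["K"][:2,2]
E
python3 - <<'E'
from h import *
np.set_printoptions(precision=4,suppress=True)
S=cv2.imread("pics/scene0.png");T=cv2.imread("pics/top0.png")
def comp(im,m,box):
    x0,y0,x1,y1=box;mm=np.zeros_like(m);mm[y0:y1,x0:x1]=m[y0:y1,x0:x1]
    n,l,st,c=cv2.connectedComponentsWithStats(mm);i=1+np.argmax(st[1:,4])
    ys,xs=np.where(l==i);r=cv2.minAreaRect(np.c_[xs,ys].astype(np.float32));return c[i],st[i,4],r
for n,im,hb,gb,zz in(("scene",S,(265,235,305,280),(340,125,362,140),0),("top",T,(275,195,300,245),(190,205,204,232),0)):
    g=im.max(2)
    c,a,r=comp(im,(g<50).astype(np.uint8),hb);print(n,"handle",c,a,r,plane(n,c,.012))
    bx=cv2.boxPoints(r);e=sorted([(np.linalg.norm(bx[i]-bx[(i+1)%4]),i) for i in range(4)])
    m=[(bx[i]+bx[(i+1)%4])/2 for _,i in e[:2]]
    P=[plane(n,p,.014) for p in m];print(" ends",P,np.linalg.norm(P[0]-P[1]))
    hsv=cv2.cvtColor(im,cv2.COLOR_BGR2HSV)
    k=((hsv[...,0]>8)&(hsv[...,0]<28)&(hsv[...,1]>110)).astype(np.uint8)
    c,a,r=comp(im,k,gb);print(n,"gate",c,a,r)
print("ring",plane("scene",(303.2,276.4),.008),plane("top",(287.8,192.8),.008),tri((303.2,276.4),(287.8,192.8)))
E
```

```text
scene handle [282.1361 255.5714] 294 ((282.5000305175781, 255.50003051757812), (29.698482513427734, 9.899495124816895), 45.0) [ 0.5395 -0.0704  0.012 ]
 ends [array([ 0.5068, -0.0707,  0.014 ]), array([ 0.5739, -0.0706,  0.014 ])] 0.0670576093911577
scene gate [351.1364 134.0227] 44 ((351.0961608886719, 134.01922607421875), (11.96308422088623, 3.53009033203125), 11.309932708740234)
top handle [286.9914 219.1078] 232 ((286.5, 218.0), (28.0, 9.0), 90.0) [ 0.5336 -0.0691  0.012 ]
 ends [array([ 0.5689, -0.0687,  0.014 ]), array([ 0.5034, -0.0674,  0.014 ])] 0.06558851790373207
top gate [196.0923 216.5846] 65 ((196.0, 216.5), (15.0, 4.0), 90.0)
ring [ 0.6016 -0.0681  0.008 ] [ 0.5962 -0.0723  0.008 ] (array([ 0.5985, -0.0696,  0.0054]), np.float64(0.006575921526392391))
```

```bash
python3 - <<'E'
import cv2
s=cv2.imread("pics/scene0.png");t=cv2.imread("pics/top0.png")
a=cv2.resize(s[110:170,330:400],None,fx=10,fy=10,interpolation=cv2.INTER_CUBIC)
cv2.imwrite("pics/a2.png",cv2.convertScaleAbs(a,alpha=1.3))
b=cv2.resize(t[195:245,150:220],None,fx=10,fy=10,interpolation=cv2.INTER_CUBIC)
cv2.imwrite("pics/b2.png",cv2.convertScaleAbs(b,alpha=1.6))
E
```

```text
(no output)
```

View pics/a2.png

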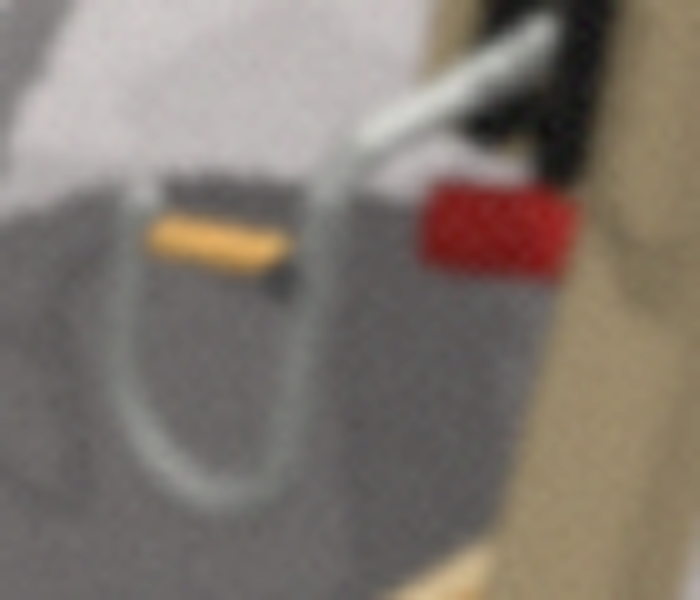

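View pics/b2.png

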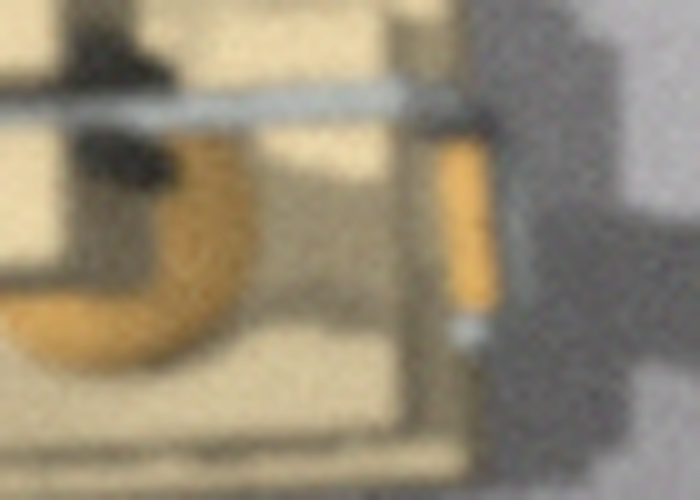

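```bash
python3 - <<'E'
from h import *
from scipy.spatial.transform import Rotation as Ro
np.set_printoptions(precision=4,suppress=True)
print("tip tri",tri((344.0,127.3),(196.5,227.3)),plane("scene",(344,127.3),.219),plane("top",(196.5,227.3),.219))
print("gate hinge top",plane("top",(195.8,208.5),.222),"free",plane("top",(197.5,225),.212))
print("gate tri",tri((351.14,134.02),(196.09,216.58)))
print("bowl tri",tri((351.3,158.4),(201.5,217.5)),plane("scene",(351.3,158.4),.160))
print("shank top tri",tri((363,126.0),(190.5,204.5)),plane("scene",(363,126),.245),plane("top",(190.5,204.5),.245))
o=ctrl.get_obs();R=Ro.from_euler("xyz",o["eef_rot"]).as_matrix();print(R)
E
```

```text
tip tri (array([0.5029, 0.106 , 0.2198]), np.float64(0.0020016951443987746)) [0.5025 0.1078 0.219 ] [0.5023 0.1053 0.219 ]
gate hinge top [0.5383 0.1061 0.222 ] free [0.5072 0.1047 0.212 ]
gate tri (array([0.5232, 0.1066, 0.2159]), np.float64(0.0002919516999922117))
bowl tri (array([0.5281, 0.1073, 0.1609]), np.float64(0.00423759066816558)) [0.5284 0.1101 0.16  ]
shank top tri (array([0.5435, 0.1122, 0.2421]), np.float64(0.0006557482723774162)) [0.5461 0.1086 0.245 ] [0.5434 0.1119 0.245 ]
[[-0.0003  0.4003 -0.9164]
 [ 0.001  -0.9164 -0.4003]
 [-1.     -0.001  -0.0001]]
```

```bash
python3 -m creep '{"hand":[-1,-1,-1,-1,-1,-1,-1,-1,-1,-1,-1,-1],"slide":[[0,-0.021,-0.036],[0,-0.042,-0.072],[0,-0.063,-0.107],[0,-0.084,-0.143],[0,-0.105,-0.179],[0.01,-0.125,-0.215],[0.02,-0.146,-0.25],[0.03,-0.167,-0.286],[0.04,-0.188,-0.322],[0.05,-0.209,-0.357],[0.06,-0.23,-0.393],[0.07,-0.25,-0.428]],"spin":[2,4,6,8,10,12,14,16,18,20,22,24]}' 20
```

```text
time_s: 1.1
ee_pos: [0.5102, -0.1054, 0.1441]
eef_rot: [-0.135, 1.571, 2.998]
force: [1.4, -0.4, -0.1]
grip_width: 0.094
```

```bash
python3 -m creep '{"hand":[-1,-1,-1,-1],"slide":[[0.03,-0.02,-0.015],[0.06,-0.034,-0.025],[0.085,-0.034,-0.025],[0.085,-0.034,-0.025]],"spin":[0,0,0,0]}' && python3 - <<'E'
from h import *
s=ctrl.camera("scene")[:,:,::-1];cv2.imwrite("pics/s1.png",cv2.resize(s[160:320,180:360],None,fx=3.7,fy=3.7,interpolation=cv2.INTER_CUBIC))
print(ctrl.get_obs()["ee_pos"])
E
```

```text
time_s: 1.43
ee_pos: [0.5323, -0.0722, 0.0547]
eef_rot: [-0.196, 1.563, 2.94]
force: [-0.5, -0.1, -0.5]
grip_width: 0.0942
[ 0.53335046 -0.07307298  0.05763522]
```

View pics/s1.png

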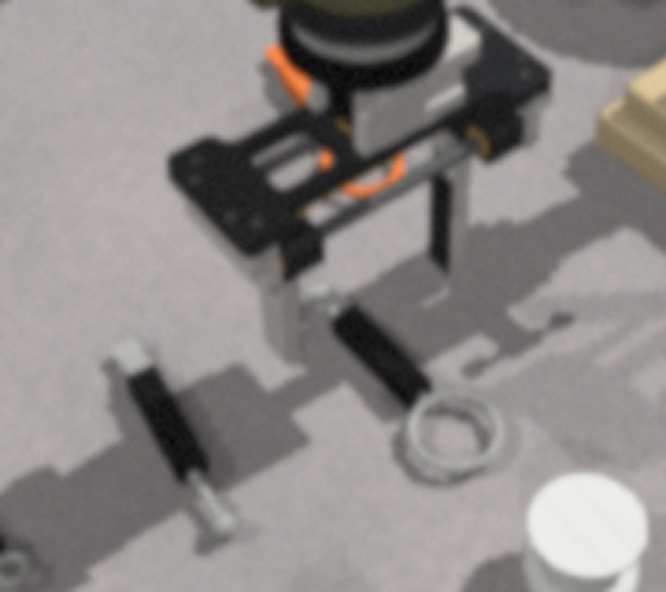

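The jaws straddle the handle (about (385,355) in the crop) and are clear of the neighbouring tools. I'll descend and grip.

```bash
python3 -m creep '{"hand":[-1,-1,-1,-1,1,1,1,1,1,1],"slide":[[0.02,0,0],[0.035,0,0],[0.046,0,0],[0.046,0,0],[0.046,0,0],[0.046,0,0],[0.046,0,0],[0.046,0,0],[0.046,0,0],[0.046,0,0]],"spin":[0,0,0,0,0,0,0,0,0,0]}' 40
```

```text
time_s: 2.32
ee_pos: [0.5348, -0.0736, 0.0139]
eef_rot: [2.949, 1.57, -0.2]
force: [0.6, 0.1, -0.4]
grip_width: 0.0576
```

```bash
python3 -m creep '{"hand":[1,1,1,1,1,1,1,1,1,1],"slide":[[0,0,0],[0,0,0],[0,0,0],[0,0,0],[0,0,0],[0,0,0],[0,0,0],[0,0,0],[0,0,0],[0,0,0]],"spin":[0,0,0,0,0,0,0,0,0,0]}' 40
```

```text
time_s: 3.15
ee_pos: [0.5347, -0.0736, 0.0136]
eef_rot: [-0.794, 1.571, 2.34]
force: [0.0, 0.7, -0.2]
grip_width: 0.0175
```

```bash
python3 -m creep '{"hand":[1,1,1,1,1,1,1,1,1,1,1,1],"slide":[[-0.01,0,0],[-0.03,0,0],[-0.06,0,0.01],[-0.09,0,0.025],[-0.12,0,0.04],[-0.15,0,0.055],[-0.18,0,0.07],[-0.21,0,0.085],[-0.235,0,0.097],[-0.25,0,0.097],[-0.25,0,0.097],[-0.25,0,0.097]],"spin":[0,0,0,0,0,0,-1,-2,-3,-3,-3,-3]}' 40 && python3 - <<'E'
from h import *
s=ctrl.camera("scene")[:,:,::-1];cv2.imwrite("pics/s2.png",s)
t=ctrl.camera("top")[:,:,::-1];cv2.imwrite("pics/t2.png",t)
cv2.imwrite("pics/st2.png",np.hstack([cv2.resize(s[40:240,180:400],None,fx=1.8,fy=1.8),cv2.resize(t[120:320,170:390],None,fx=1.8,fy=1.8)]))
E
```

```text
time_s: 4.15
ee_pos: [0.4377, -0.0729, 0.264]
eef_rot: [2.845, 1.569, -0.252]
force: [-0.3, 0.1, -1.0]
grip_width: 0.0178
```

View pics/st2.png

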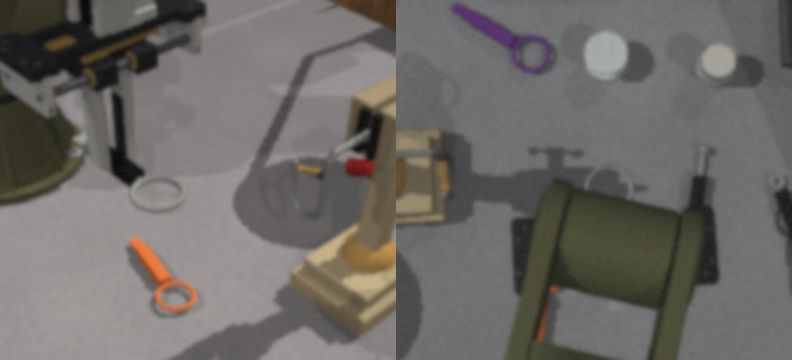

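```bash
python3 - <<'E'
import cv2,numpy as np
s=cv2.imread("pics/s2.png");t=cv2.imread("pics/t2.png")
a=cv2.resize(s[110:180,230:300],None,fx=5.5,fy=5.5,interpolation=cv2.INTER_CUBIC)
b=cv2.resize(t[190:260,255:325],None,fx=5.5,fy=5.5,interpolation=cv2.INTER_CUBIC)
cv2.imwrite("pics/ab3.png",cv2.convertScaleAbs(np.hstack([a,b]),alpha=1.5))
E
```

```text
(no output)
```

View pics/ab3.png

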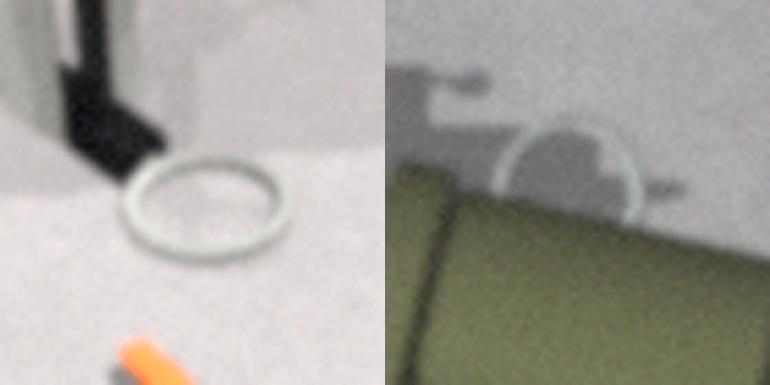

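```bash
python3 - <<'E'
from h import *
from scipy.spatial.transform import Rotation as Ro
np.set_printoptions(precision=4,suppress=True)
for z in(.25,.258,.266):print(plane("scene",(267.2,147.4),z),plane("top",(288.2,212.3),z))
o=ctrl.get_obs();print(o["ee_pos"],Ro.from_euler("xyz",o["eef_rot"]).as_matrix(),o["force"],o["moment"])
E
```

```text
[ 0.4951 -0.0642  0.25  ] [ 0.5245 -0.0714  0.25  ]
[ 0.5037 -0.0702  0.258 ] [ 0.5237 -0.0714  0.258 ]
[ 0.5122 -0.0763  0.266 ] [ 0.5228 -0.0713  0.266 ]
[ 0.4374 -0.0728  0.2624] [[-0.0018  0.0452 -0.999 ]
 [ 0.0004 -0.999  -0.0452]
 [-1.     -0.0005  0.0018]] [-0.0641  0.4911 -0.7958] [ 0.0291 -0.0259 -0.032 ]
```

```bash
python3 -m creep '{"hand":[1,1,1,1,1,1,1,1,1,1,1],"slide":[[0,-0.01,0],[0,-0.03,-0.001],[0,-0.055,-0.003],[0,-0.08,-0.004],[0,-0.105,-0.005],[0,-0.13,-0.006],[0,-0.15,-0.007],[0,-0.165,-0.008],[0,-0.176,-0.008],[0,-0.176,-0.008],[0,-0.176,-0.008]],"spin":[0,0,0,0,0,0,0,0,0,0,0]}' 40 && python3 - <<'E'
from h import *
s=ctrl.camera("scene")[:,:,::-1];cv2.imwrite("pics/s4.png",s)
t=ctrl.camera("top")[:,:,::-1];cv2.imwrite("pics/t4.png",t)
cv2.imwrite("pics/st4.png",cv2.convertScaleAbs(np.hstack([cv2.resize(s[90:180,315:405],(400,400),interpolation=cv2.INTER_CUBIC),cv2.resize(t[170:260,150:240],(400,400),interpolation=cv2.INTER_CUBIC)]),alpha=1.4))
print(ctrl.get_obs()["ee_pos"])
E
```

```text
time_s: 5.17
ee_pos: [0.4375, 0.1035, 0.2631]
eef_rot: [0.225, 1.57, -2.871]
force: [-0.1, 0.3, -1.4]
grip_width: 0.0178
[0.43769568 0.10272547 0.2633877 ]
```

View pics/st4.png

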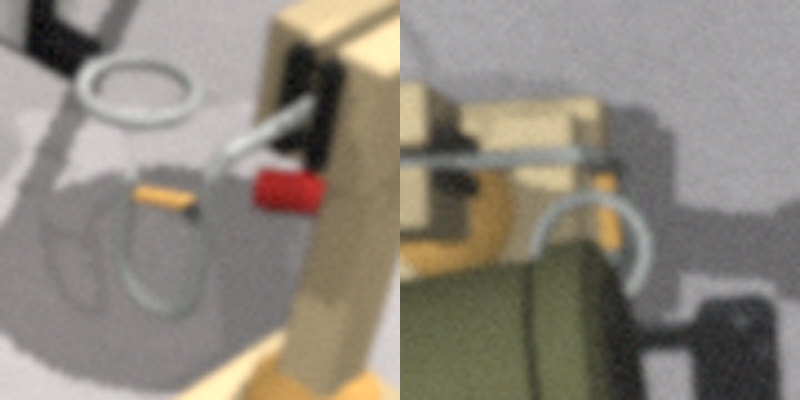

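```bash
python3 - <<'E'
from h import *
np.set_printoptions(precision=4,suppress=True)
print(plane("top",(193.5,214.6),.258))
p=np.array([139,89])/4.444+np.array([315,90])-.39
print(p,plane("scene",p,.258))
for z in(0,.258,.167):print(proj("scene",np.array([.524,.107,z])),proj("top",np.array([.524,.107,z])))
E
```

```text
[0.5229 0.1038 0.258 ]
[345.8881 109.637 ] [0.5033 0.1067 0.258 ]
[340.9722 214.731 ] [212.5466 225.0805]
[354.2613 114.5814] [191.7888 214.0208]
[348.9259 155.0567] [200.3084 218.5597]
```

```bash
python3 -m creep '{"hand":[1,1,1,1,1,1,1,1],"slide":[[0.01,-0.001,0],[0.02,-0.001,0],[0.03,-0.001,0],[0.04,-0.001,0],[0.05,-0.001,0],[0.056,-0.001,0],[0.062,-0.001,0],[0.066,-0.001,0]],"spin":[0,0,0,0,0,0,0,0]}' 40 && python3 - <<'E'
from h import *
s=ctrl.camera("scene")[:,:,::-1];cv2.imwrite("pics/s5.png",s)
cv2.imwrite("pics/s5b.png",cv2.convertScaleAbs(cv2.resize(s[90:180,315:405],(500,500),interpolation=cv2.INTER_CUBIC),alpha=1.4))
o=ctrl.get_obs();print(o["ee_pos"],o["force"])
E
```

```text
time_s: 5.93
ee_pos: [0.4375, 0.1043, 0.1968]
eef_rot: [0.054, 1.57, -3.042]
force: [-1.4, -0.1, -0.5]
grip_width: 0.0172
[0.4373683  0.10424472 0.19644194] [-0.70866775 -0.58296479 -1.40869483]
```

View pics/s5b.png

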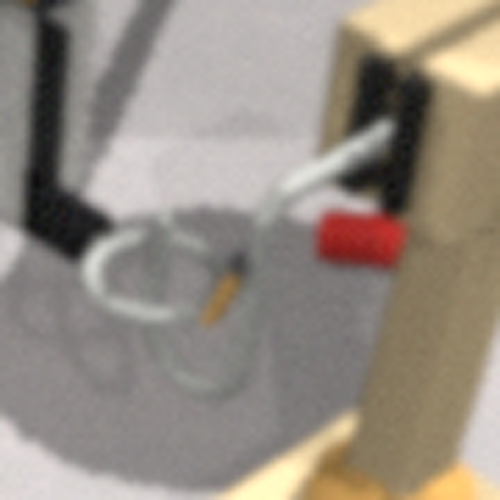

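The tip is inside the ring and the gate (about (222,298)) is pushed inward. I'll carry on down.

```bash
python3 -m creep '{"hand":[1,1,1,1,1,1],"slide":[[0.006,0,0],[0.012,0,0],[0.017,0,0],[0.021,0,0],[0.021,0,0],[0.021,0,0]],"spin":[0,0,0,0,0,0]}' 40 && python3 - <<'E'
from h import *
s=ctrl.camera("scene")[:,:,::-1];cv2.imwrite("pics/s6.png",s)
cv2.imwrite("pics/s6b.png",cv2.convertScaleAbs(cv2.resize(s[90:180,315:405],(500,500),interpolation=cv2.INTER_CUBIC),alpha=1.4))
o=ctrl.get_obs();print(o["ee_pos"],o["force"])
E
```

```text
time_s: 6.48
ee_pos: [0.4377, 0.1043, 0.1765]
eef_rot: [0.021, 1.571, -3.075]
force: [-0.2, -0.5, -0.5]
grip_width: 0.0173
[0.43773904 0.10427589 0.17670585] [-0.12187158  0.31890941 -0.76934001]
```

View pics/s6b.png

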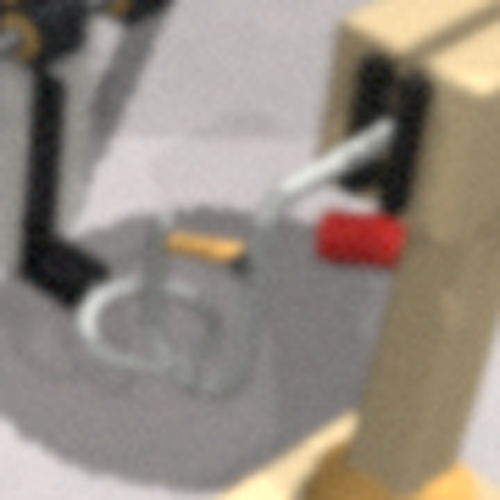

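The gate (about (205,245)) has shut above the wire. Next I settle the wire into the bowl and, with a light grip, tilt the handle down an arc so it swings less on release.

```bash
python3 -m creep '{"hand":[1,1,1,1,1,1,1,1,1,1],"slide":[[0.003,0,0],[0.009,0,0],[0.015,0,-0.001],[0.021,0,-0.002],[0.027,0,-0.003],[0.033,0,-0.005],[0.038,0,-0.007],[0.043,0,-0.009],[0.043,0,-0.009],[0.043,0,-0.009]],"spin":[0,0,0,0,0,0,0,0,0,0]}' 5 && python3 - <<'E'
from h import *
s=ctrl.camera("scene")[:,:,::-1];cv2.imwrite("pics/s7.png",s)
cv2.imwrite("pics/s7b.png",cv2.convertScaleAbs(cv2.resize(s[90:190,305:405],(500,500),interpolation=cv2.INTER_CUBIC),alpha=1.4))
o=ctrl.get_obs();print(o["ee_pos"],o["force"])
E
```

```text
time_s: 7.37
ee_pos: [0.4467, 0.1047, 0.1334]
eef_rot: [0.084, 1.57, -3.013]
force: [-0.0, 1.0, -0.8]
grip_width: 0.0178
[0.44674673 0.10467477 0.13364989] [-0.08182658  0.65318241 -0.69440959]
```

View pics/s7b.png

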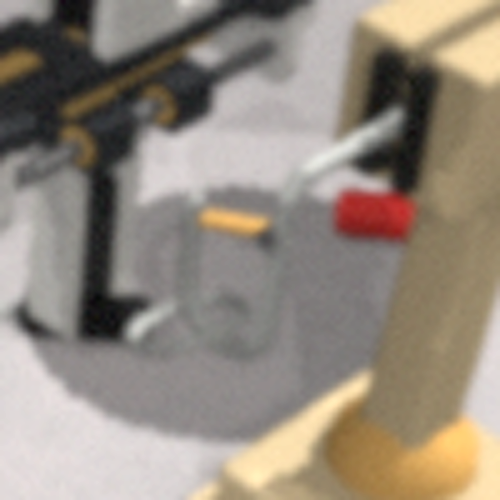

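```bash
python3 -m creep '{"hand":[-1,-1,-1,-1,-1,-1,-1,-1,-1,-1,-1,-1],"slide":[[0,0,0],[0,0,0],[0,0,0.005],[0,0,0.02],[0,0,0.05],[0,0,0.08],[-0.01,0,0.1],[-0.03,0,0.11],[-0.05,0,0.11],[-0.07,0,0.11],[-0.07,0,0.11],[-0.07,0,0.11]],"spin":[0,0,0,0,0,0,0,0,0,0,0,0]}' && python3 - <<'E'
from h import *
s=ctrl.camera("scene")[:,:,::-1];cv2.imwrite("pics/s8.png",s)
cv2.imwrite("pics/s8b.png",cv2.convertScaleAbs(cv2.resize(s[90:220,285:415],(520,520),interpolation=cv2.INTER_CUBIC),alpha=1.4))
o=ctrl.get_obs();print(o["ee_pos"],o["force"])
E
```

```text
time_s: 8.42
ee_pos: [0.3369, 0.0997, 0.2042]
eef_rot: [-3.004, 1.569, 0.183]
force: [1.0, -0.1, 0.2]
grip_width: 0.0926
[0.33650843 0.09968091 0.20335734] [0.31655435 0.13066682 0.10753173]
```

View pics/s8b.png

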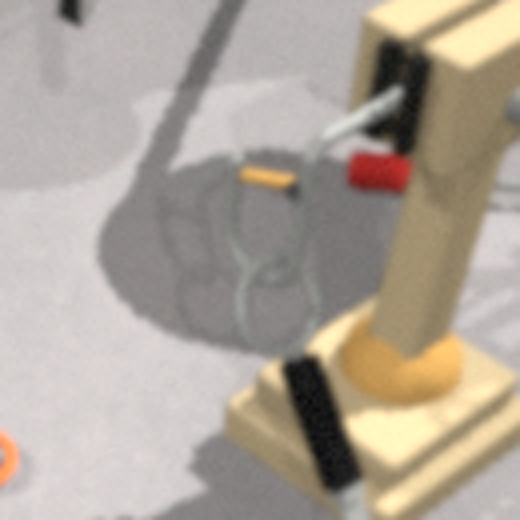

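The scraper hangs from the hook with its ring in the bowl at about (280,265) in the crop, and the gate is shut at (265,178). I'll let the swing settle, then check once more.

```bash
for i in 1 2 3; do python3 -m creep '{"hand":[-1,-1,-1,-1,-1,-1,-1,-1,-1,-1,-1,-1],"slide":[[0,0,0],[0,0,0],[0,0,0],[0,0,0],[0,0,0],[0,0,0],[0,0,0],[0,0,0],[0,0,0],[0,0,0],[0,0,0],[0,0,0]],"spin":[0,0,0,0,0,0,0,0,0,0,0,0]}' | head -1; done; python3 - <<'E'
from h import *
s=[]
for i in range(3):
    s.append(cv2.resize(ctrl.camera("scene")[90:230,315:405,::-1],(257,400),interpolation=cv2.INTER_CUBIC))
cv2.imwrite("pics/s9b.png",cv2.convertScaleAbs(np.hstack(s),alpha=1.4))
E
```

```text
time_s: 9.47
time_s: 10.47
time_s: 11.47
```

View pics/s9b.png

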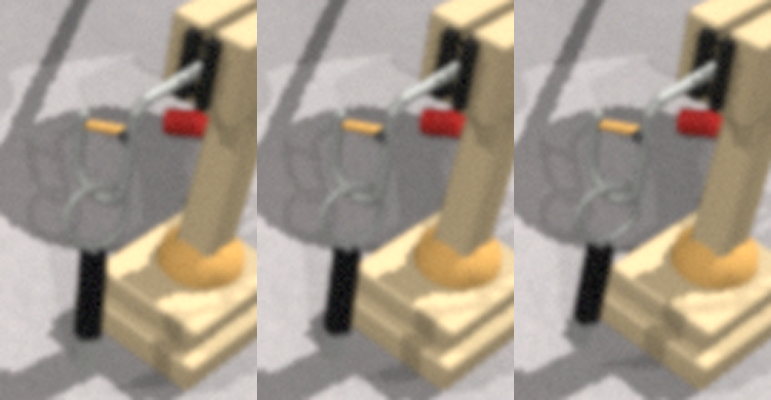

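```bash
for i in 1 2 3 4 5 6; do python3 -m creep '{"hand":[-1,-1,-1,-1,-1,-1,-1,-1,-1,-1,-1,-1],"slide":[[0,0,0],[0,0,0],[0,0,0],[0,0,0],[0,0,0],[0,0,0],[0,0,0],[0,0,0],[0,0,0],[0,0,0],[0,0,0],[0,0,0]],"spin":[0,0,0,0,0,0,0,0,0,0,0,0]}' | head -1; done; python3 - <<'E'
from h import *
s=[]
for i in range(3):
    s.append(cv2.resize(ctrl.camera("scene")[90:230,315:405,::-1],(257,400),interpolation=cv2.INTER_CUBIC))
cv2.imwrite("pics/s10b.png",cv2.convertScaleAbs(np.hstack(s),alpha=1.4))
E
```

```text
time_s: 12.62
time_s: 13.62
time_s: 14.62
time_s: 15.62
time_s: 16.62
time_s: 17.62
```

View pics/s10b.png

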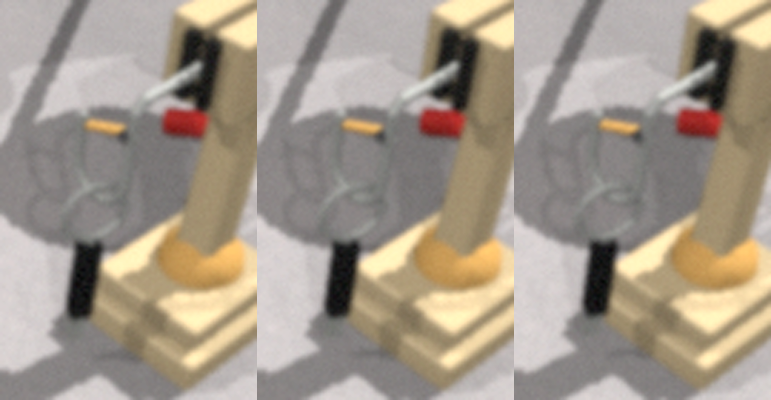

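The ring wire sits in the bowl at about (100,190), the gate is shut at (105,127), and only a gentle swing is left.

```bash
python3 -c "
from station import ctrl
print(ctrl.hand_in())"
```

```text
the job is handed in; nothing more can be done
None
```

The large-ring scraper is hanging from the snap hook, let go, and I handed the job in at about 18 s of the 43 s allowed; hand-in reports no verdict.

- **What I did:** I gripped the handle at 40 N and lifted the scraper. I brought the ring over the hook's tip and lowered it about 87 mm against the gate. The pictures showed the gate pushed in on the way down, then shut above the wire. I then eased the handle down an arc at 5 N to reduce the swing, opened the gripper and backed the arm away.
- **Last checks:** The final pictures show the ring's outer wire in the bowl, the gate shut and the scraper swinging gently. The gripper is well clear, and the force readings at the end of each move stayed below about 2 N. I judged the gate and the seating from the pictures alone, since neither the gate angle nor the wire-to-seat distance was measured.
- **Disagreement:** The two cameras differed by 4 to 5 mm on where the ring and handle lay on the table. I averaged them, and the error was well inside the hook's clearance.

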